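# Check the bench caliper on the calibration block

## Task

Check the bench caliper with the milled metal calibration block: lay the block flat on the caliper's table, lengthwise across the gap between the open jaws and in line with the sliding jaw's grip. Then slide the moving jaw closed by its upright black grip until both jaws touch the ends of the block, gently so that the jaw does not tilt, and let go.

Things in the scene. Friction and masses are not known exactly. Their poses are not given: they have to be found in the camera images.
- block_center (a point): Centre of the loose milled calibration block: a plain light-grey metal block, 30 x 60 x 30 mm (x, y, z), 0.3 to 0.5 kg, lying on the worktop among round things (capped white cup, stack of white rings, metal disc) that are not needed. Its y axis runs along its 60 mm length, z is up; grasp it across its 30 mm width.
- fixed_jaw (a point): Foot of the fixed jaw's face on the caliper's table (grey metal plate, 12 mm above the worktop; caliper screwed down). y: square to the jaw faces, toward the sliding jaw; z up. Jaws: steel bars along x, from x = -35 mm to the beam (near face x = 70, top 26 mm above table), 30 mm high. A laid block lies along y, centre at x = 0, 15 mm up, and at y = 30 mm when it touches this jaw.
- jaw_gap (a joint): Gap between the two jaw faces of the bench caliper, in m, 0 (shut) to 0.15. It starts open at 0.095 to 0.12 and stays where it is left (sliding friction about 2 N; pushing the block along the table takes up to 5 N more, so a push of 7 N is not yet a sign of contact at both ends, 12 N is). Closed on the length of the block it is 0.060.
- jaw_grip (a point): Centre of the sliding jaw's upright black grip, 20 x 18 x 36 mm, 48 mm above the table, axes as fixed_jaw, at y = gap + 9 mm there. It stands on the jaw's top edge (30 mm above the table). Grasp it from above across x, fingertips above the jaw, or push its outer side; it closes along -y. The jaw rocks on a spring about the beam: some 3 degrees when pressed on the block with 10 N, 9 at 25 N.
Things that resemble listed ones, but are neither listed nor needed, are in the scene too. Leave any blue or purple look-alike of the part that bears block_center alone.

How it is judged (in metres and radians):
On the way:
1. the block lies on the table between the open jaws (x of block_center in the frame of fixed_jaw between -0.02 and 0.02 m and y of block_center in the frame of fixed_jaw between 0.025 and 0.09 m and z of block_center in the frame of fixed_jaw between 0.01 and 0.02 m and value of joint jaw_gap above 0.068 m), for 0.2 s.
At the end, for the whole second after the job is handed in: The block lies flat on the caliper's table with its length square to the jaws (within 10 degrees), within 15 mm of the line of the grip, one end against the fixed jaw (its centre 25 to 36 mm from that jaw's face), and the jaw is closed on it (gap 56 to 64 mm, block 60 mm) and at rest (x of block_center in the frame of fixed_jaw between -0.015 and 0.015 m and y of block_center in the frame of fixed_jaw between 0.025 and 0.036 m and z of block_center in the frame of fixed_jaw between 0.01 and 0.02 m and angle between the y axis of block_center and the y axis of fixed_jaw, either way round below 0.175 rad and value of joint jaw_gap between 0.056 and 0.064 m and velocity of joint jaw_gap between -0.01 and 0.01 m/s); the robot touches nothing.
It fails at once if the sliding jaw is tilted by more than 10 degrees (angle between jaw_grip's own z axis and vertical above 0.175 rad).
It also fails if it takes over 48 s, if anything falls off the work surface, if the arm or the gripper's body presses on something with over 40 N, if the wrist force passes 120 N, or if a joint passes its speed limit or range.

## Robot

A 6-joint arm with a two-finger parallel gripper is mounted at the origin on a cart in front of the work surface, level with it; the furniture and walls round the work are solid. World frame = base frame: x ahead of the robot, y to its left, z up, the work surface at z = 0. Lengths are in m, angles in degrees, forces in N, time in s.
With the tool pointing down it reaches from about 0.375 to 0.9 m from the base axis. Payload 3.1 kg.
Tool frame: the origin (TCP) lies on the centre line of the jaws, within the pads' length; the fingertips stand 25 mm ahead of it and the grasp point (between the pads) lies 6 mm ahead of it; z points along the fingers, y is the line along which they close (so a half turn about z gives the same grasp; the last joint's range is limited). The gripper opens to 87 mm and grips with 3 to 60 N. Pads are 19 mm wide; open, the fingers measure 117 mm over their backs; the gripper's body (75 mm by 190 mm) begins 51 mm behind the grasp point.
Start: joints at [-75.201, 30.224, 82.088, -0, 67.689, -10.227], TCP at [0.264, -0.566, 0.248] pointing down, gripper open.
Joint ranges: [-176.69, 176.69], [-43.24, 126.21], [12.49, 139.97], [-82, 262], [0, 151.66], [-163.58, 163.58]. Speed limits (degrees/s): [159.86, 159.86, 180, 180, 180, 180].

## Interface

Orientations are given as a 3x3 rotation matrix whose columns are the frame's x, y, z axes.
In Python, from rig import * gives the robot as it stands.
- The arm moves only by the tool step_arm, never from a script. Its argument "steps" is a list of rows, each a list of 7 numbers: the shift along the tool's x, y, z normalised to -1 to 1, where 1 is 0.3 m, then the turn, a rotation vector about the tool's x, y, z normalised to -1 to 1, where 1 is 45 degrees, then the gripper's target within -1 to 1 (shut at 1, half-way at 0, fully open at -1). A call has 1 to 8 rows; each row is the pose to reach, as a shift and turn from the pose commanded when the call began, along the tool's axes at that moment; what a row does not reach only later rows make up. A row lasts 1/12 s, in which the tool goes at most 41.7 mm and 7.16 degrees, less where a joint would pass 70% of its speed; a pose out of reach is approached as far as the arm can. A call with a number of a shift or a turn outside -1 to 1 is refused whole. A call with a gripper value outside its range is refused whole. The fingers move at their own pace and stop on an object; the grip force is fixed at half the most. Time passes only in rows, so rows that repeat a pose let the fingers close. It gives the time, the measured TCP pose, the force, the opening and the grip force at its end, in the units of the state.
- read_state(): the state, without advancing time (a new reading comes with each control period).
- capture(name): name is "scene" or "top"; returns a dict with "image" (400x640x3 uint8, red, green, blue), "vertical_fov" (degrees; the focal length in pixels is half the picture's height over the tangent of half this angle, whatever the lens; pixels are square), "cx", "cy" (the principal point, pixels), "world_from_camera" (4x4, takes a point from camera to world coordinates). Camera axes: x right, y down, z forward; pixel columns grow to the right and rows downward; lengths in m; the calibration is good to about 2 mm. A picture is of the moment at which its call begins. There is no depth.
- hand_in(): hands the job in; it is judged then, once.
The state is a dict: "time_s": time; "joint_positions": joint angles; "qvel": joint speeds; "tau": joint torques, N m; "position": TCP position; "tcp_rot": TCP orientation; "force": force on the tool from outside, world axes, zero at the start; "moment": the same for the moment, N m; "opening": opening from 0.0 (shut) to 1.0 (fully open); "grasp_force": force on a finger pad.
Only numpy, scipy, OpenCV 4.12 (cv2) and the standard library are available. Lean on these libraries where they do the work, as an engineer would, in place of code of your own. Each camera call takes 0.05 s, during which the arm holds its last target. There are 200 camera calls.

## Working session

There is one attempt and no reset: what is moved stays moved. The work goes in short steps, Python scripts to look and compute and a tool call to move; the robot and the scene stay as the last step left them, time stands still between calls to the robot, and variables do not carry over. Pictures are saved under pics/ and viewed, at most 10 in all, crops included, and the job is handed in when it is done.

Besides the shell and the picture viewer there is one more tool, called after "Request:" as name(argument=value, ...), one argument or row to a line, values as JSON. step_arm: Moves the arm, as the interface text tells. Scaled input: -1 to 1 covers 0.3 m each way for a shift and 45 degrees each way for a turn. Its arguments: {"type":"object","properties":{"steps":{"type":"array"}},"required":["steps"]}

```bash
mkdir -p pics; cat > h.py <<'E'
from rig import *
import numpy as np, cv2
def cap(n,f=None):
    c=capture(n)
    if f: cv2.imwrite('pics/'+f,c['image'][:,:,::-1])
    return c
def K(c):
    h=c['image'].shape[0]; return h/2/np.tan(np.radians(c['vertical_fov'])/2)
def ray(c,u,v,z):
    f=K(c);T=np.array(c['world_from_camera'])
    d=T[:3,:3]@np.array([(u-c['cx'])/f,(v-c['cy'])/f,1]);o=T[:3,3]
    return o+d*(z-o[2])/d[2]
def proj(c,p):
    f=K(c);T=np.array(c['world_from_camera']);q=T[:3,:3].T@(np.array(p)-T[:3,3])
    return q[0]/q[2]*f+c['cx'],q[1]/q[2]*f+c['cy']
E
python3 - <<'E'
from h import *
import pickle
d={}
for n in('scene','top'):
    c=cap(n,n+'0.png');d[n]=c;print(n,c['vertical_fov'],c['cx'],c['cy'],np.round(c['world_from_camera'],3).tolist())
pickle.dump(d,open('c0.pkl','wb'))
s=read_state();print(s['time_s'],s['position'],s['tcp_rot'],s['opening'])
E
```

```text
scene 50.57346344999598 320.0691908820319 202.20987302696466 [[0.529, -0.527, 0.665, -0.109], [-0.849, -0.329, 0.414, -0.493], [0.001, -0.783, -0.622, 0.641], [0.0, 0.0, 0.0, 1.0]]
top 50.709139955512164 315.94814005356307 203.92148368564804 [[-0.006, -0.999, 0.053, 0.454], [-1.0, 0.006, 0.007, -0.124], [-0.008, -0.053, -0.999, 1.057], [0.0, 0.0, 0.0, 1.0]]
0.1 [ 0.26427232 -0.5656872   0.24666622] [[ 9.06113995e-01  4.23033261e-01 -5.36635963e-04]
 [ 4.23033480e-01 -9.06112049e-01  1.90480448e-03]
 [ 3.19543338e-04 -1.95298498e-03 -9.99998042e-01]] 1.0015620222524393
```

View pics/scene0.png

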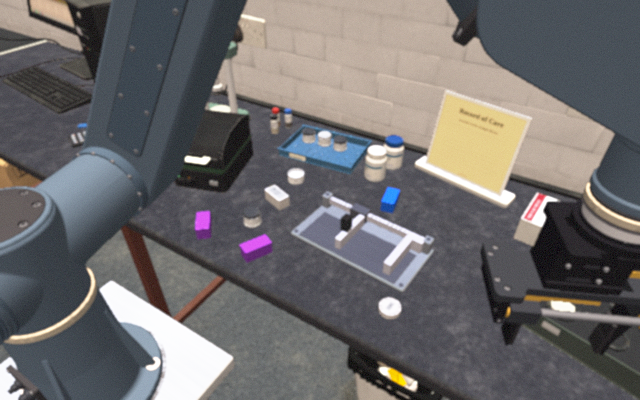

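View pics/top0.png

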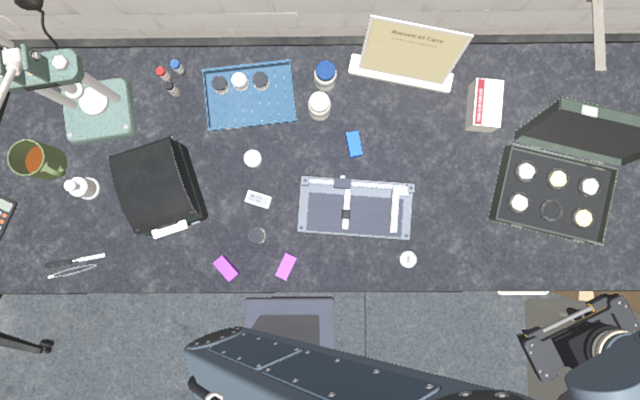

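The view candidates for the block in top: light-grey (258,199), purple (226,268) and (286,266), blue (354,144). Only the light-grey one fits "plain light-grey metal"; I'll confirm it in an enlarged crop together with the caliper.

```bash
python3 - <<'E'
import cv2
a=cv2.imread('pics/top0.png')[165:250,235:425];b=cv2.imread('pics/scene0.png')[170:290,255:445]
a=cv2.resize(a,None,fx=4,fy=4,interpolation=cv2.INTER_CUBIC)
cv2.imwrite('pics/t1.png',a)
cv2.imwrite('pics/s1.png',cv2.resize(b,None,fx=4,fy=4,interpolation=cv2.INTER_CUBIC))
E
```

```text
(no output)
```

View pics/t1.png

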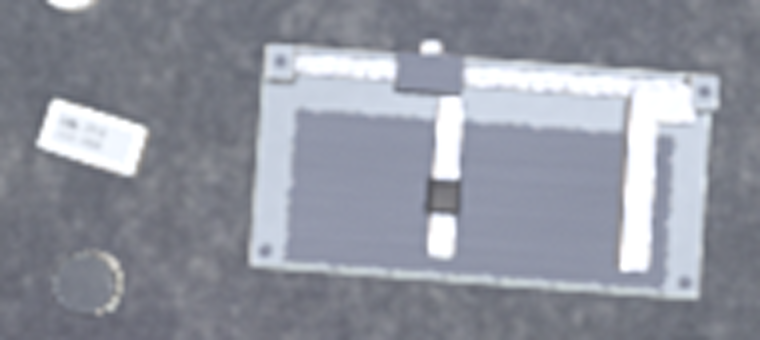

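View pics/s1.png

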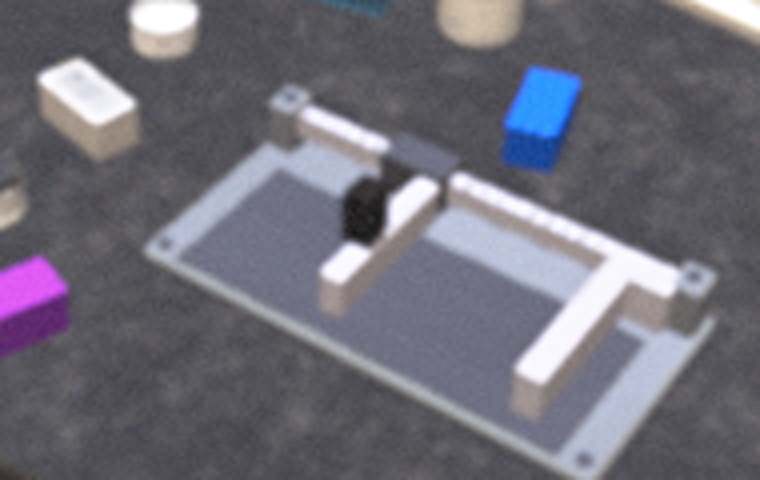

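The light-grey block at top (258,199), with a fine engraved mark, is the real one; the blue and purple ones are look-alikes. The caliper's fixed jaw is on the right (crop x≈632), and the sliding jaw with the black grip is at crop (444,196).

```bash
cat > m.py <<'E'
from h import *
import pickle
d=pickle.load(open('c0.pkl','rb'));c=d['top'];s=d['scene']
W=lambda p,z,c=c,o=(235,165):ray(c,(p[0]+.5)/4-.5+o[0],(p[1]+.5)/4-.5+o[1],z)
S=lambda p,z:W(p,z,s,(255,170))
B=np.array([W(p,.03) for p in[(53,97),(149,126),(136,178),(36,148)]])
SB=np.array([S(p,.03) for p in[(38,75),(76,58),(138,102),(98,124)]])
for b in(B,SB):
    print('block',b.mean(0),[round(np.linalg.norm(b[i]-b[(i+1)%4]),4) for i in range(4)])
    for i in (0,1,2,3): 
        e=b[(i+1)%4]-b[i];print(np.degrees(np.arctan2(e[1],e[0])).round(1),end=' ')
    print()
print('fixed face top',[W(p,.042).round(4) for p in[(632,100),(620,270)]])
print('fixed face sc',[S(p,.042).round(4) for p in[(612,258),(515,373)]], 'end right',S((547,384),.042).round(4))
print('slide face top',[W(p,.042).round(4) for p in[(462,110),(453,258)]])
print('slide sc near face',[S(p,.042).round(4) for p in[(440,185),(345,283)]],'far',S((320,268),.042).round(4))
G=np.array([W(p,.078) for p in[(430,180),(461,178),(459,213),(427,211)]]);print('grip',G.mean(0),'sc',S((370,185),.078))
P=[W(p,.012).round(4) for p in[(265,44),(719,75),(698,298),(249,267)]];print('plate',P)
E
python3 m.py
```

```text
block [0.52202055 0.02520743 0.03      ] [np.float64(0.0615), np.float64(0.0327), np.float64(0.0639), np.float64(0.0328)]
-107.2 166.0 73.0 -18.3 
block [0.52287507 0.02420732 0.03      ] [np.float64(0.0277), np.float64(0.0601), np.float64(0.0306), np.float64(0.0624)]
-18.9 -105.6 165.6 71.8 
fixed face top [array([ 0.5417, -0.3013,  0.042 ]), array([ 0.4395, -0.2926,  0.042 ])]
fixed face sc [array([ 0.5378, -0.3044,  0.042 ]), array([ 0.4369, -0.2966,  0.042 ])] end right [ 0.4385 -0.3127  0.042 ]
slide face top [array([ 0.5363, -0.1989,  0.042 ]), array([ 0.4473, -0.1926,  0.042 ])]
slide sc near face [array([ 0.5427, -0.2016,  0.042 ]), array([ 0.4479, -0.1959,  0.042 ])] far [ 0.4508 -0.1794  0.042 ]
grip [ 0.48373259 -0.18545674  0.078     ] sc [ 0.4845198  -0.18853793  0.078     ]
plate [array([ 0.5807, -0.079 ,  0.012 ]), array([ 0.5595, -0.3607,  0.012 ]), array([ 0.4216, -0.3453,  0.012 ]), array([ 0.4422, -0.0686,  0.012 ])]
```

```bash
cat > rel.py <<'E'
import sys
from h import *
from scipy.spatial.transform import Rotation as R
# usage: rel.py x y z yaw_of_tool_y
x,y,z,a=map(float,sys.argv[1:5]);s=read_state();r=np.array(s['tcp_rot'])
if (np.degrees(np.arctan2(r[1,1],r[0,1]))-a+90)%360>180: a+=180
a=np.radians(a);ty=np.array([np.cos(a),np.sin(a),0]);tz=np.array([0,0,-1.]);tx=np.cross(ty,tz)
T=np.c_[tx,ty,tz]
print('t',s['time_s'],'pos',np.round(s['position'],4),'F',np.round(s['force'],1),'op',s['opening'])
print('shift',np.round(r.T@(np.array([x,y,z])-s['position'])/.3,4),'turn',np.round(R.from_matrix(r.T@T).as_rotvec(True)/45,4))
E
python3 rel.py 0.5225 0.0247 0.15 -17
```

```text
t 0.1 pos [ 0.2643 -0.5657  0.2467] F [-0.1  0.  -0.2] op 1.0015620222524393
shift [ 1.6124 -1.4184  0.3255] turn [-0.0022 -0.0014 -1.0661]
```

Request:
step_arm(
  steps=[
    [0.8, -0.7, 0.1, 0, 0, -0.53, -1],
    [0.8, -0.7, 0.1, 0, 0, -0.53, -1],
    [0.8, -0.7, 0.1, 0, 0, -0.53, -1],
    [0.8, -0.7, 0.1, 0, 0, -0.53, -1],
    [0.8, -0.7, 0.1, 0, 0, -0.53, -1],
    [0.8, -0.7, 0.1, 0, 0, -0.53, -1],
    [0.8, -0.7, 0.1, 0, 0, -0.53, -1],
    [0.8, -0.7, 0.1, 0, 0, -0.53, -1],
  ],
)

```text
time_s: 0.77
position: [0.393, -0.2705, 0.2169]
tcp_rot: [[0.657, 0.754, -0.001], [0.754, -0.657, 0.003], [0.001, -0.003, -1.0]]
force: [0.0, 0.4, -0.5]
opening: 0.994
grasp_force: 0.0
```

```bash
python3 rel.py 0.5225 0.0247 0.15 -17
```

```text
t 0.7667 pos [ 0.393  -0.2705  0.2169] F [ 0.   0.4 -0.5] op 0.9944635759122177
shift [ 1.0253 -0.3201  0.2252] turn [-0.0034 -0.0022 -0.5346]
```

Request:
step_arm(
  steps=[
    [1, -0.31, 0.22, 0, 0, -0.535, -1],
    [1, -0.31, 0.22, 0, 0, -0.535, -1],
    [1, -0.31, 0.22, 0, 0, -0.535, -1],
    [1, -0.31, 0.22, 0, 0, -0.535, -1],
    [1, -0.31, 0.22, 0, 0, -0.535, -1],
    [1, -0.31, 0.22, 0, 0, -0.535, -1],
    [1, -0.31, 0.22, 0, 0, -0.535, -1],
    [1, -0.31, 0.22, 0, 0, -0.535, -1],
  ],
)

```text
time_s: 1.43
position: [0.5207, 0.0159, 0.1506]
tcp_rot: [[0.292, 0.957, -0.001], [0.957, -0.292, 0.001], [0.001, -0.001, -1.0]]
force: [0.0, 0.4, -0.3]
opening: 0.999
grasp_force: 0.0
```

```bash
python3 rel.py 0.5225 0.0247 0.029 -17
```

```text
t 1.4333 pos [0.5207 0.0159 0.1506] F [ 0.   0.4 -0.3] op 0.9991331990146872
shift [ 0.0297 -0.0024  0.4054] turn [-0.0012 -0.0007  0.0011]
```

Request:
step_arm(
  steps=[
    [0.03, -0.002, 0.1, 0, 0, 0, -1],
    [0.03, -0.002, 0.2, 0, 0, 0, -1],
    [0.03, -0.002, 0.28, 0, 0, 0, -1],
    [0.03, -0.002, 0.34, 0, 0, 0, -1],
    [0.03, -0.002, 0.38, 0, 0, 0, -1],
    [0.03, -0.002, 0.405, 0, 0, 0, -1],
    [0.03, -0.002, 0.405, 0, 0, 0, -1],
  ],
)

```text
time_s: 2.02
position: [0.5213, 0.0216, 0.0284]
tcp_rot: [[0.293, 0.956, -0.003], [0.956, -0.293, 0.001], [-0.0, -0.003, -1.0]]
force: [-0.2, 0.1, 0.7]
opening: 0.996
grasp_force: 0.0
```

Request:
step_arm(
  steps=[
    [0, 0, 0, 0, 0, 0, 1],
    [0, 0, 0, 0, 0, 0, 1],
    [0, 0, 0, 0, 0, 0, 1],
    [0, 0, 0, 0, 0, 0, 1],
    [0, 0, 0, 0, 0, 0, 1],
    [0, 0, 0, 0, 0, 0, 1],
    [0, 0, 0, 0, 0, 0, 1],
    [0, 0, 0, 0, 0, 0, 1],
  ],
)

```text
time_s: 2.68
position: [0.5224, 0.0215, 0.0302]
tcp_rot: [[0.293, 0.956, 0.0], [0.956, -0.293, -0.0], [0.0, 0.0, -1.0]]
force: [0.2, -0.2, 0.1]
opening: 0.478
grasp_force: 0.0
```

Request:
step_arm(
  steps=[
    [0, 0, 0, 0, 0, 0, 1],
    [0, 0, 0, 0, 0, 0, 1],
    [0, 0, 0, 0, 0, 0, 1],
    [0, 0, 0, 0, 0, 0, 1],
    [0, 0, 0, 0, 0, 0, 1],
    [0, 0, 0, 0, 0, 0, 1],
  ],
)

```text
time_s: 3.18
position: [0.5223, 0.0215, 0.0301]
tcp_rot: [[0.293, 0.956, -0.0], [0.956, -0.293, 0.0], [-0.0, -0.0, -1.0]]
force: [-0.3, -0.1, 1.0]
opening: 0.345
grasp_force: 29.9
```

```bash
python3 - <<'E'
from h import *
import pickle
d={n:cap(n) for n in('top','scene')}
pickle.dump(d,open('c1.pkl','wb'))
a=d['top']['image'][165:245,225:320,::-1];b=d['scene']['image'][160:240,235:330,::-1]
cv2.imwrite('pics/g.png',cv2.resize(np.hstack([a,b]),None,fx=4,fy=4,interpolation=cv2.INTER_CUBIC))
E
python3 rel.py 0.5225 0.0217 0.15 -17
```

```text
t 3.2833 pos [0.5223 0.0215 0.0301] F [-0.8  0.1  0.9] op 0.3445804382112217
shift [ 0.001   0.0004 -0.3998] turn [-0.0002  0.     -0.0011]
```

View pics/g.png

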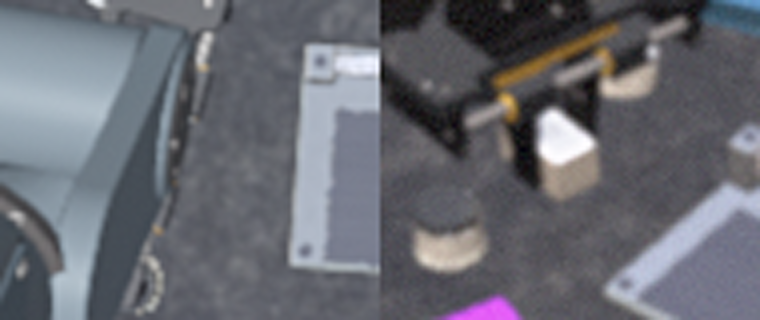

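The block is gripped (opening 30 mm, 30 N). Lift and carry over the caliper.

Request:
step_arm(
  steps=[
    [0, 0, -0.1, 0, 0, 0, 1],
    [0, 0, -0.2, 0, 0, 0, 1],
    [0, 0, -0.3, 0, 0, 0, 1],
    [0, 0, -0.4, 0, 0, 0, 1],
    [0, 0, -0.4, 0, 0, 0, 1],
    [0, 0, -0.4, 0, 0, 0, 1],
  ],
)

```text
time_s: 3.78
position: [0.5229, 0.0214, 0.1508]
tcp_rot: [[0.293, 0.956, 0.003], [0.956, -0.293, -0.0], [0.0, 0.003, -1.0]]
force: [-0.3, 0.7, -4.7]
opening: 0.345
grasp_force: 29.9
```

```bash
python3 rel.py 0.4774 -0.2604 0.15 -4.5
```

```text
t 3.7833 pos [0.5229 0.0214 0.1508] F [-0.3  0.7 -4.7] op 0.34543868850599163
shift [-0.9425  0.1302  0.0027] turn [ 0.0036 -0.     -0.2787]
```

Request:
step_arm(
  steps=[
    [-0.1, 0.014, 0, 0, 0, -0.03, 1],
    [-0.22, 0.03, 0, 0, 0, -0.07, 1],
    [-0.35, 0.05, 0, 0, 0, -0.11, 1],
    [-0.48, 0.066, 0, 0, 0, -0.15, 1],
    [-0.61, 0.085, 0, 0, 0, -0.19, 1],
    [-0.74, 0.1, 0, 0, 0, -0.23, 1],
    [-0.86, 0.12, 0, 0, 0, -0.26, 1],
    [-0.9425, 0.13, 0, 0, 0, -0.279, 1],
  ],
)

```text
time_s: 4.45
position: [0.4752, -0.2631, 0.1473]
tcp_rot: [[0.079, 0.997, -0.003], [0.997, -0.079, 0.001], [0.001, -0.003, -1.0]]
force: [0.0, 0.8, -3.9]
opening: 0.345
grasp_force: 29.9
```

Request:
step_arm(
  steps=[
    [0, 0, 0, 0, 0, 0, 1],
    [0, 0, 0, 0, 0, 0, 1],
  ],
)

```text
time_s: 4.62
position: [0.4751, -0.261, 0.1474]
tcp_rot: [[0.082, 0.997, -0.004], [0.997, -0.082, 0.003], [0.003, -0.004, -1.0]]
force: [-0.2, 0.8, -5.0]
opening: 0.342
grasp_force: 29.9
```

```bash
python3 rel.py 0.4774 -0.2604 0.043 -4.5; python3 - <<'E'
from h import *
import pickle
d={n:cap(n) for n in('top','scene')}
pickle.dump(d,open('c2.pkl','wb'))
b=d['scene']['image'][130:280,255:445,::-1]
cv2.imwrite('pics/p.png',cv2.resize(b,None,fx=4,fy=4,interpolation=cv2.INTER_CUBIC))
E
```

```text
t 4.6167 pos [ 0.4751 -0.261   0.1474] F [-0.2  0.8 -5. ] op 0.34203236836230355
shift [0.0014 0.0089 0.3481] turn [-0.005  -0.0039 -0.0045]
```

View pics/p.png

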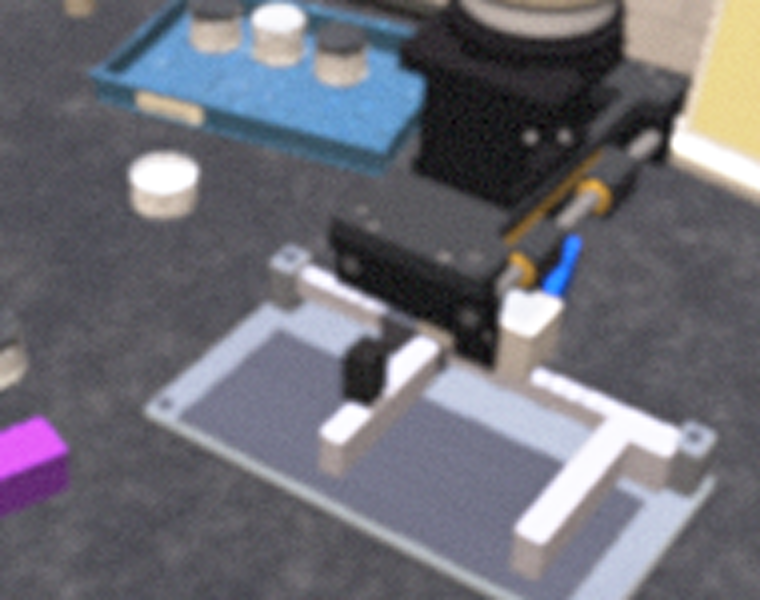

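```bash
python3 - <<'E'
from h import *
import pickle
s=pickle.load(open('c2.pkl','rb'))['scene']
ex=np.array([.997,-.08,0]);ey=np.array([.08,.997,0]);t=np.array([.4751,-.261,.1474])
for off in(0,.003,.006):
    for sx,z in((-1,.1470),(-1,.117),(1,.147)):
        p=t+ey*(off-.03)+sx*.015*ex;p[2]=z
        u=proj(s,p);print(off,sx,z,[round(float((u[0]-255)*4+1.5)),round(float((u[1]-130)*4+1.5))])
E
```

```text
0 -1 0.147 [543, 338]
0 -1 0.117 [536, 387]
0 1 0.147 [574, 304]
0.003 -1 0.147 [537, 335]
0.003 -1 0.117 [530, 385]
0.003 1 0.147 [569, 302]
0.006 -1 0.147 [531, 333]
0.006 -1 0.117 [525, 382]
0.006 1 0.147 [563, 300]
```

The picture shows the block held level, above the gap between the jaws, near corner at crop (528,380), which puts its centre about 4.5 mm ahead of the TCP. Lower.

Request:
step_arm(
  steps=[
    [0, 0.008, 0.08, 0, 0, 0, 1],
    [0, 0.008, 0.16, 0, 0, 0, 1],
    [0, 0.008, 0.23, 0, 0, 0, 1],
    [0, 0.008, 0.28, 0, 0, 0, 1],
    [0, 0.008, 0.31, 0, 0, 0, 1],
    [0, 0.008, 0.33, 0, 0, 0, 1],
    [0, 0.008, 0.33, 0, 0, 0, 1],
    [0, 0.008, 0.33, 0, 0, 0, 1],
  ],
)

```text
time_s: 5.38
position: [0.4794, -0.26, 0.0512]
tcp_rot: [[0.077, 0.997, 0.0], [0.997, -0.077, 0.0], [0.0, 0.0, -1.0]]
force: [0.4, -0.3, -3.5]
opening: 0.343
grasp_force: 29.9
```

Request:
step_arm(
  steps=[
    [0, -0.006, 0.012, 0, 0, 0, 1],
    [0, -0.006, 0.022, 0, 0, 0, 1],
    [0, -0.006, 0.028, 0, 0, 0, 1],
    [0, -0.006, 0.03, 0, 0, 0, 1],
    [0, -0.006, 0.03, 0, 0, 0, 1],
  ],
)

```text
time_s: 5.8
position: [0.4774, -0.2605, 0.0422]
tcp_rot: [[0.079, 0.997, 0.0], [0.997, -0.079, -0.0], [-0.0, 0.0, -1.0]]
force: [0.4, 0.8, -5.6]
opening: 0.343
grasp_force: 29.9
```

Request:
step_arm(
  steps=[
    [0, 0, 0.003, 0, 0, 0, 1],
    [0, 0, 0.003, 0, 0, 0, 1],
    [0, 0, 0.003, 0, 0, 0, 1],
  ],
)

```text
time_s: 6.05
position: [0.4774, -0.2605, 0.042]
tcp_rot: [[0.078, 0.997, 0.0], [0.997, -0.078, -0.0], [-0.0, 0.0, -1.0]]
force: [-0.6, 1.8, 4.8]
opening: 0.339
grasp_force: 29.9
```

Request:
step_arm(
  steps=[
    [0, 0, 0, 0, 0, 0, -0.15],
    [0, 0, 0, 0, 0, 0, -0.15],
    [0, 0, 0, 0, 0, 0, -0.15],
    [0, 0, 0, 0, 0, 0, -0.15],
    [0, 0, 0, 0, 0, 0, -0.15],
    [0, 0, 0, 0, 0, 0, -0.15],
  ],
)

```text
time_s: 6.55
position: [0.4774, -0.2604, 0.041]
tcp_rot: [[0.078, 0.997, 0.0], [0.997, -0.078, -0.0], [0.0, 0.0, -1.0]]
force: [0.4, 0.0, -0.8]
opening: 0.567
grasp_force: 0.0
```

Request:
step_arm(
  steps=[
    [0, 0, -0.08, 0, 0, 0, -0.15],
    [0, 0, -0.18, 0, 0, 0, -0.15],
    [0, 0, -0.28, 0, 0, 0, -0.15],
    [0, 0, -0.36, 0, 0, 0, -0.15],
    [0, 0, -0.4, 0, 0, 0, -0.15],
    [0, 0, -0.4, 0, 0, 0, -0.15],
  ],
)

```text
time_s: 7.05
position: [0.479, -0.2615, 0.1642]
tcp_rot: [[0.078, 0.997, 0.005], [0.997, -0.078, -0.004], [-0.004, 0.006, -1.0]]
force: [0.6, -1.0, 0.4]
opening: 0.574
grasp_force: 0.0
```

```bash
python3 rel.py 0.4839 -0.185 0.15 -4.5;python3 - <<'E'
from h import *
b=cap('scene')['image'][150:290,255:445,::-1]
cv2.imwrite('pics/q.png',cv2.resize(b,None,fx=4,fy=4,interpolation=cv2.INTER_CUBIC))
E
```

```text
t 7.05 pos [ 0.479  -0.2615  0.1642] F [ 0.6 -1.   0.4] op 0.5742087376141984
shift [ 0.2558 -0.0038  0.0462] turn [0.0071 0.0051 0.0004]
```

View pics/q.png

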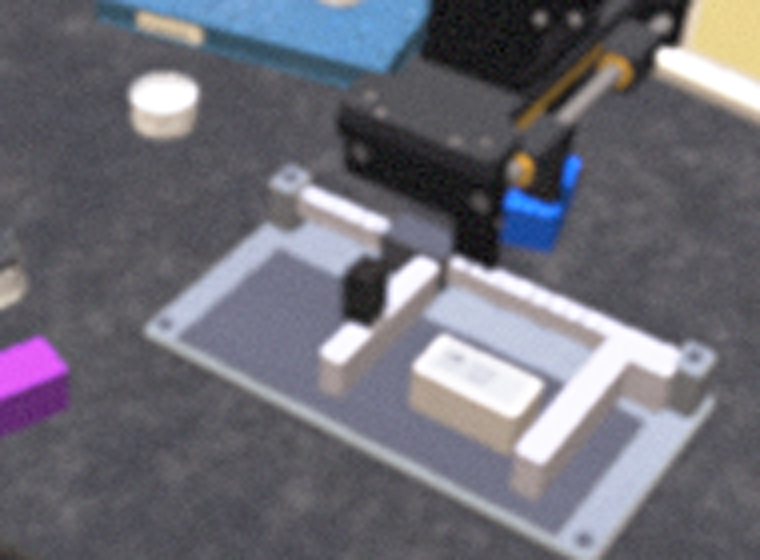

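The block lies flat and square between the jaws, about 10 mm from the fixed jaw (block top at crop 410–543, 335–415). Now I go behind the grip with closed fingers.

```bash
python3 rel.py 0.4865 -0.145 0.16 -4.5
```

```text
t 7.1 pos [ 0.4781 -0.2609  0.1625] F [ 0.1 -1.1 -0. ] op 0.574473723662839
shift [ 0.3873 -0.0023  0.0074] turn [0.0038 0.0027 0.0003]
```

Request:
step_arm(
  steps=[
    [0.1, 0, 0, 0, 0, 0, 1],
    [0.2, 0, 0, 0, 0, 0, 1],
    [0.3, 0, 0, 0, 0, 0, 1],
    [0.36, 0, 0, 0, 0, 0, 1],
    [0.387, 0, 0, 0, 0, 0, 1],
    [0.387, 0, 0, 0, 0, 0, 1],
    [0.387, 0, 0, 0, 0, 0, 1],
    [0.387, 0, 0, 0, 0, 0, 1],
  ],
)

```text
time_s: 7.77
position: [0.4867, -0.1458, 0.1607]
tcp_rot: [[0.079, 0.997, 0.0], [0.997, -0.079, -0.001], [-0.0, 0.0, -1.0]]
force: [0.1, -0.8, -0.9]
opening: 0.061
grasp_force: 0.0
```

Request:
step_arm(
  steps=[
    [0, 0, 0.07, 0, 0, 0, 1],
    [0, 0, 0.14, 0, 0, 0, 1],
    [0, 0, 0.2, 0, 0, 0, 1],
    [0, 0, 0.26, 0, 0, 0, 1],
    [0, 0, 0.295, 0, 0, 0, 1],
    [0, 0, 0.295, 0, 0, 0, 1],
    [0, 0, 0.295, 0, 0, 0, 1],
    [0, 0, 0.295, 0, 0, 0, 1],
  ],
)

```text
time_s: 8.43
position: [0.487, -0.1454, 0.0732]
tcp_rot: [[0.079, 0.997, 0.001], [0.997, -0.079, -0.001], [-0.001, 0.001, -1.0]]
force: [0.1, -0.6, 0.2]
opening: 0.007
grasp_force: 0.0
```

```bash
python3 rel.py 0.4825 -0.204 0.072 -4.5
```

```text
t 8.4333 pos [ 0.487  -0.1454  0.0732] F [ 0.1 -0.6  0.2] op 0.0072124222969535525
shift [-0.196   0.0005  0.0043] turn [ 0.0017  0.0008 -0.0006]
```

Request:
step_arm(
  steps=[
    [-0.02, 0, 0, 0, 0, 0, 1],
    [-0.04, 0, 0, 0, 0, 0, 1],
    [-0.06, 0, 0, 0, 0, 0, 1],
    [-0.075, 0, 0, 0, 0, 0, 1],
    [-0.09, 0, 0, 0, 0, 0, 1],
    [-0.105, 0, 0, 0, 0, 0, 1],
    [-0.12, 0, 0, 0, 0, 0, 1],
    [-0.13, 0, 0, 0, 0, 0, 1],
  ],
)

```text
time_s: 9.1
position: [0.4834, -0.184, 0.0727]
tcp_rot: [[0.079, 0.997, 0.0], [0.997, -0.079, 0.0], [0.0, 0.0, -1.0]]
force: [0.9, 3.0, 1.6]
opening: 0.006
grasp_force: 1.1
```

Pushing the jaw at about 3 N. Continue in small steps.

Request:
step_arm(
  steps=[
    [-0.007, 0, 0, 0, 0, 0, 1],
    [-0.014, 0, 0, 0, 0, 0, 1],
    [-0.021, 0, 0, 0, 0, 0, 1],
    [-0.028, 0, 0, 0, 0, 0, 1],
    [-0.035, 0, 0, 0, 0, 0, 1],
    [-0.04, 0, 0, 0, 0, 0, 1],
  ],
)

```text
time_s: 9.6
position: [0.4824, -0.1956, 0.0726]
tcp_rot: [[0.078, 0.997, -0.0], [0.997, -0.078, 0.0], [0.0, -0.0, -1.0]]
force: [1.4, 2.2, 1.5]
opening: 0.006
grasp_force: 1.0
```

Request:
step_arm(
  steps=[
    [-0.004, 0, 0, 0, 0, 0, 1],
    [-0.008, 0, 0, 0, 0, 0, 1],
    [-0.012, 0, 0, 0, 0, 0, 1],
    [-0.016, 0, 0, 0, 0, 0, 1],
    [-0.018, 0, 0, 0, 0, 0, 1],
  ],
)

```text
time_s: 10.02
position: [0.482, -0.1998, 0.0727]
tcp_rot: [[0.079, 0.997, -0.0], [0.997, -0.079, 0.002], [0.002, -0.0, -1.0]]
force: [3.4, 6.0, 1.5]
opening: 0.001
grasp_force: 3.1
```

Request:
step_arm(
  steps=[
    [-0.003, 0, 0, 0, 0, 0, 1],
    [-0.006, 0, 0, 0, 0, 0, 1],
    [-0.009, 0, 0, 0, 0, 0, 1],
    [-0.012, 0, 0, 0, 0, 0, 1],
  ],
)

```text
time_s: 10.35
position: [0.4817, -0.2032, 0.0727]
tcp_rot: [[0.079, 0.997, -0.0], [0.997, -0.079, 0.002], [0.002, -0.0, -1.0]]
force: [2.6, 6.1, 3.2]
opening: 0.009
grasp_force: 3.1
```

Request:
step_arm(
  steps=[
    [-0.003, 0, 0, 0, 0, 0, 1],
    [-0.006, 0, 0, 0, 0, 0, 1],
    [-0.009, 0, 0, 0, 0, 0, 1],
  ],
)

```text
time_s: 10.6
position: [0.4815, -0.2059, 0.0727]
tcp_rot: [[0.079, 0.997, -0.0], [0.997, -0.079, 0.002], [0.002, -0.0, -1.0]]
force: [2.2, 6.3, 2.2]
opening: 0.003
grasp_force: 3.1
```

Request:
step_arm(
  steps=[
    [-0.003, 0, 0, 0, 0, 0, 1],
    [-0.005, 0, 0, 0, 0, 0, 1],
  ],
)

```text
time_s: 10.77
position: [0.4814, -0.207, 0.0727]
tcp_rot: [[0.079, 0.997, -0.0], [0.997, -0.079, 0.003], [0.003, -0.0, -1.0]]
force: [4.4, 9.2, 4.1]
opening: 0.003
grasp_force: 4.6
```

Request:
step_arm(
  steps=[
    [-0.002, 0, 0, 0, 0, 0, 1],
    [-0.003, 0, 0, 0, 0, 0, 1],
  ],
)

```text
time_s: 10.93
position: [0.4814, -0.2071, 0.0728]
tcp_rot: [[0.08, 0.997, -0.0], [0.997, -0.08, 0.004], [0.004, -0.0, -1.0]]
force: [5.1, 10.1, 5.2]
opening: 0.006
grasp_force: 5.6
```

Request:
step_arm(
  steps=[
    [-0.003, 0, 0, 0, 0, 0, 1],
    [-0.003, 0, 0, 0, 0, 0, 1],
    [-0.003, 0, 0, 0, 0, 0, 1],
  ],
)

```text
time_s: 11.18
position: [0.4814, -0.2072, 0.0729]
tcp_rot: [[0.08, 0.997, -0.0], [0.997, -0.08, 0.005], [0.005, -0.001, -1.0]]
force: [6.0, 12.1, 6.5]
opening: 0.002
grasp_force: 6.4
```

12 N with almost no motion: both ends are in contact. Back off along +y, rise and check.

Request:
step_arm(
  steps=[
    [0.01, 0, 0, 0, 0, 0, 1],
    [0.03, 0, 0, 0, 0, 0, 1],
    [0.07, 0, 0, 0, 0, 0, 1],
    [0.12, 0, 0, 0, 0, 0, 1],
    [0.16, 0, 0, 0, 0, 0, 1],
    [0.16, 0, -0.05, 0, 0, 0, 1],
    [0.16, 0, -0.15, 0, 0, 0, 1],
    [0.16, 0, -0.25, 0, 0, 0, 1],
  ],
)

```text
time_s: 11.85
position: [0.4839, -0.1611, 0.1473]
tcp_rot: [[0.077, 0.997, -0.004], [0.997, -0.077, 0.002], [0.002, -0.004, -1.0]]
force: [0.8, -0.4, -0.6]
opening: 0.004
grasp_force: 0.0
```

Request:
step_arm(
  steps=[
    [0.1, 0, -0.1, 0, 0, 0, 1],
    [0.2, 0, -0.15, 0, 0, 0, 1],
    [0.3, 0, -0.15, 0, 0, 0, 1],
    [0.4, 0, -0.15, 0, 0, 0, 1],
    [0.4, 0, -0.15, 0, 0, 0, 1],
    [0.4, 0, -0.15, 0, 0, 0, 1],
  ],
)

```text
time_s: 12.35
position: [0.4939, -0.0411, 0.1927]
tcp_rot: [[0.074, 0.997, -0.001], [0.997, -0.074, -0.0], [-0.0, -0.001, -1.0]]
force: [1.3, -1.3, 0.1]
opening: 0.009
grasp_force: 0.0
```

```bash
python3 - <<'E'
from h import *
import pickle
s=cap('scene');t=cap('top')
pickle.dump({'scene':s,'top':t},open('c3.pkl','wb'))
a=t['image'][165:250,300:425,::-1];b=s['image'][170:290,285:445,::-1]
a=cv2.resize(a,None,fx=2.8,fy=2.8,interpolation=cv2.INTER_CUBIC);b=cv2.resize(b,None,fx=2.8,fy=2.8,interpolation=cv2.INTER_CUBIC)
o=np.zeros((b.shape[0],a.shape[1]+b.shape[1],3),np.uint8);o[:a.shape[0],:a.shape[1]]=a;o[:,a.shape[1]:]=b;cv2.imwrite('pics/r.png',o);print(a.shape,o.shape)
st=read_state();print(st['position'],st['force'])
E
```

```text
(238, 350, 3) (336, 798, 3)
[ 0.49436203 -0.04299262  0.19249073] [ 0.21818527  0.73235156 -1.02880354]
```

View pics/r.png

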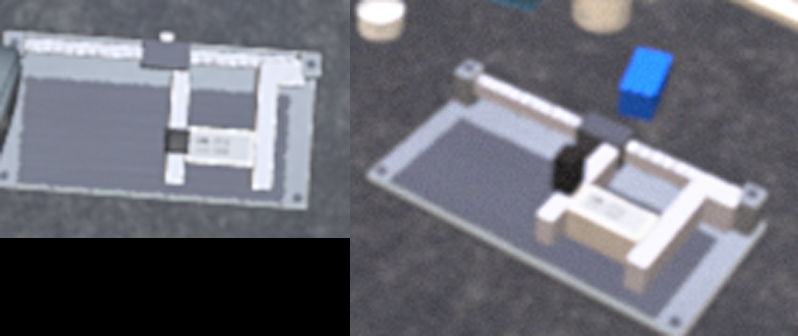

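Both jaws touch the block: its ends meet the sliding jaw at crop (188,145) and the fixed jaw at (255,148). It is square and about 4 mm off the grip line, the jaw is upright and the robot is clear.

```bash
python3 -c "
from rig import *
print(hand_in())"
```

```text
the job is handed in; nothing more can be done
None
```

The calibration block lies flat and square across the caliper. Both jaws are closed on its ends (the last push reached 12 N with almost no motion), the robot is clear, and I handed the job in at about 12.5 s; no verdict came back.

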